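# Start the two loaded stirrers

## Task

Start the two stirrers that have something standing on them: with the fingertips, gently press down the bar-shaped stir key of the stirrer carrying the tall beaker until it is fully down, then do the same for the stirrer carrying the low dish, and withdraw. The keys stay down when released. Leave the round heat buttons and the whole empty stirrer alone, and do not move or lift the beaker, the dish or anything else on the bench.

Things in the scene. Friction and masses are not known exactly. Their poses are not given: they have to be found in the camera images.
- stirrer_beaker: a low white bench stirrer, fixed, 220 (x) x 130 (y) x 62 high. Origin: centre of its underside; own -x is its front, where a flat control deck 45 high carries two keys; behind the deck a 53 high housing (from own x -23 to +107) holds a round steel plate, 116 across, top at 62, centred at own (+35, 0). It carries the tall white beaker. (sizes in mm)
- stirrer_dish: a low white bench stirrer, fixed, 220 (x) x 130 (y) x 62 high. Origin: centre of its underside; own -x is its front, where a flat control deck 45 high carries two keys; behind the deck a 53 high housing (from own x -23 to +107) holds a round steel plate, 116 across, top at 62, centred at own (+35, 0). It carries the low white dish. (sizes in mm)
- stirrer_empty: a low white bench stirrer, fixed, 220 (x) x 130 (y) x 62 high. Origin: centre of its underside; own -x is its front, where a flat control deck 45 high carries two keys; behind the deck a 53 high housing (from own x -23 to +107) holds a round steel plate, 116 across, top at 62, centred at own (+35, 0). Its plate is empty: leave it alone. (sizes in mm)
- stir_beaker_top (a point): centre of the top face of the stir key of stirrer_beaker: a bar-shaped black key 18 (own x) x 36 (own y), at own (-83, +30), its top 55 above the table (10 proud of the deck) when up, 49 when fully down; pressed straight down. The point moves with the key. (sizes in mm)
- stir_beaker (a joint): how far that stir key is down: 0 up (off), 0.006 m fully down (on). It moves against a steady friction of about 2.5 N with no spring, and stays wherever it is left.
- heat_beaker_top (a point): centre of the top face of the heat button of stirrer_beaker: a round black button 18 across at own (-83, -34), same height and travel as the stir key, to be left up. (sizes in mm)
- heat_beaker (a joint): how far that heat button is down: 0 up, 0.006 m fully down; stays where it is left.
- stir_dish_top (a point): centre of the top face of the stir key of stirrer_dish: a bar-shaped black key 18 (own x) x 36 (own y), at own (-83, +30), its top 55 above the table (10 proud of the deck) when up, 49 when fully down; pressed straight down. The point moves with the key. (sizes in mm)
- stir_dish (a joint): how far that stir key is down: 0 up (off), 0.006 m fully down (on). It moves against a steady friction of about 2.5 N with no spring, and stays wherever it is left.
- heat_dish_top (a point): centre of the top face of the heat button of stirrer_dish: a round black button 18 across at own (-83, -34), same height and travel as the stir key, to be left up. (sizes in mm)
- heat_dish (a joint): how far that heat button is down: 0 up, 0.006 m fully down; stays where it is left.
- stir_empty_top (a point): centre of the top face of the stir key of stirrer_empty: a bar-shaped black key 18 (own x) x 36 (own y), at own (-83, +30), its top 55 above the table (10 proud of the deck) when up, 49 when fully down; pressed straight down. The point moves with the key. (sizes in mm)
- stir_empty (a joint): how far that stir key is down: 0 up (off), 0.006 m fully down (on). It moves against a steady friction of about 2.5 N with no spring, and stays wherever it is left.
- heat_empty_top (a point): centre of the top face of the heat button of stirrer_empty: a round black button 18 across at own (-83, -34), same height and travel as the stir key, to be left up. (sizes in mm)
- heat_empty (a joint): how far that heat button is down: 0 up, 0.006 m fully down; stays where it is left.
- beaker: loose white porcelain beaker, 68 across the rim, 85 tall, standing on the plate of stirrer_beaker (rim 147 above the table); origin: centre of its underside (sizes in mm)
- dish: loose white porcelain dish, 90 across the rim, 32 tall, standing on the plate of stirrer_dish; origin: centre of its underside (sizes in mm)
- vial_left: small amber vial, 22 across, 55 tall, standing between the left (+y) and middle stirrers, loose, to be left alone; origin: centre of its underside (sizes in mm)
- vial_right: the same vial, between the middle and right stirrers, loose, to be left alone; origin: centre of its underside (sizes in mm)
- reagent: amber bottle, 64 across, 150 tall, behind the stirrers, loose, to be left alone; origin: centre of its underside (sizes in mm)
- jar: white jar, 70 across, 80 tall, behind the stirrers, loose, to be left alone; origin: centre of its underside (sizes in mm)
- tip_box: blue box 80 x 110 x 50 high, behind the stirrers, loose, to be left alone; origin: centre of its underside (sizes in mm)
- cup: small white cup, 52 across, 45 tall, in front of the stirrers, towards the robot, loose, to be left alone; origin: centre of its underside (sizes in mm)
- spatula: slim steel lab spatula, a flat bar about 200 long, 14 wide and 6 high, lying in front of the stirrers, towards the robot, loose, to be left alone; origin: centre of its underside (sizes in mm)

How it is judged:
On the way, in this order (a step that is already met when the one before it is completed fails the run):
1. the stir key of the stirrer with the tall beaker is down, before the other one (value of joint stir_beaker above 0.0045 m and value of joint stir_dish below 0.002 m), for 0.1 s.
2. then the stir key of the stirrer with the low dish is down (value of joint stir_dish above 0.0045 m), for 0.1 s.
At the end, for the whole second after the job is handed in: The beaker's and the dish's stir keys are down (at least 4.5 of 6 mm); the empty stirrer's key and all heat buttons are up (within 2 mm); beaker, dish and bystanders are at rest within 10 mm of where they stood, beaker and dish upright (within 0.1 rad) (value of joint each of stir_beaker, stir_dish above 0.0045 m and value of joint each of stir_empty, heat_beaker, heat_dish, heat_empty below 0.002 m and distance of each of beaker, dish, vial_left, vial_right, reagent, jar, tip_box, cup, spatula from where it was at the start of the episode below 0.01 m and linear speed of each of beaker, dish, vial_left, vial_right, reagent, jar, tip_box, cup, spatula below 0.02 m/s and angle between each of beaker, dish's own z axis and vertical below 0.1 rad); the robot touches nothing.
It fails at once if a heat button or the empty stirrer's key is pressed (more than 2 mm) (value of joint any of stir_empty, heat_beaker, heat_dish, heat_empty above 0.002 m).
It fails at once if the empty stirrer is touched (more than 1 N) (contact force between the arm and stirrer_empty above 1 N).
It fails at once if the dish stirrer's key is pressed (more than 2 mm) before the beaker stirrer's key is down (value of joint stir_dish above 0.002 m and value of joint stir_beaker below 0.0045 m).
It fails at once if a stirrer is pressed hard (more than 25 N) (contact force between the arm and stirrer_beaker above 25 N or contact force between the arm and stirrer_dish above 25 N).
It fails at once if the beaker, the dish or another loose thing is moved or lifted (more than 10 mm) (distance of any of beaker, dish, vial_left, vial_right, reagent, jar, tip_box, cup, spatula from where it was at the start of the episode above 0.01 m).
It also fails if it takes over 45 s, if anything falls off the work surface, if the arm or the gripper's body presses on something with over 40 N, if the wrist force passes 120 N, or if a joint passes its speed limit or range.

## Robot

A 6-joint arm with a two-finger parallel gripper is mounted at the origin on the work surface. World frame = base frame: x ahead of the robot, y to its left, z up, the work surface at z = 0. Lengths are in m, angles in rad, forces in N, time in s.
With the tool pointing down it reaches from about 0.3 to 0.875 m from the base axis. Payload 6.4 kg.
Tool frame: the origin (TCP) lies midway between the tips of the shut fingers; the grasp point (between the pads) lies 19 mm behind it (ctrl.tcp_to_grasp is the distance from the TCP to the grasp point, in m); z points along the fingers, y is the direction in which the jaws open and shut (so a half turn about z gives the same grasp; the last joint's range is limited). The gripper opens to 85 mm and grips with 20 to 120 N. Pads are 22 mm wide; open, the fingers measure 114 mm over their backs; the gripper's body (76 mm by 85 mm) begins 54 mm behind the grasp point. The pads swing forward as they close: fully open they stand 13 mm farther back than shut.
Start: joints at [0.947, 0.181, 1.607, -0, 1.354, -0.206], TCP at [0.233, 0.526, 0.202] pointing down, gripper open.
Joint ranges: [-2.99, 2.99], [-0.89, 2.07], [0.3, 2.58], [-1.14, 4.28], [0, 2.63], [-3.12, 3.12]. Speed limits (rad/s): [2.57, 2.57, 3.01, 3.14, 3.14, 3.14].

## Interface

Orientations are given as a unit quaternion [w, x, y, z].
In Python, from bench import monitor, imaging, order, spotter, ctrl gives the robot as it stands.
- The arm moves only by the shell command python3 -m pendant 'ROWS'. ROWS is JSON, a list that holds one entry, the list of rows, each a list of 5 numbers: the shift along the world's x, y, z in mm, then the turn about the world's z in degrees, then the finger opening in mm, from 0 to 85.4. A call has 1 to 8 rows; each row shifts and turns the commanded pose from where the row before left it; what a row does not reach is not made up. A row lasts 1/8 s, in which the tool goes at most 62.5 mm and 10.7 degrees, less where a joint would pass 70% of its speed; a pose out of reach is approached as far as the arm can. A call with a gripper value outside its range is refused whole. The fingers move at their own pace and stop on an object; the grip force is fixed at half the most. Time passes only in rows, so rows that do not move let the fingers close. It gives the time, the measured TCP pose, the force and the opening at its end, in the units of the state.
- monitor.get_obs(): the state, without advancing time (a new reading comes with each control period).
- imaging.camera(name): name is "scene" or "top" or "wrist"; returns a dict with "img" (420x560x3 uint8, red, green, blue), "vfov" (degrees; the focal length in pixels is half the picture's height over the tangent of half this angle, whatever the lens; pixels are square), "cx", "cy" (the principal point, pixels), "distortion" ([k1, k2, p1, p2, k3] as OpenCV has them; the pictures are not rectified), "origin" and "orientation" of the camera in the world. Camera axes: x right, y down, z forward; pixel columns grow to the right and rows downward; lengths in m; the calibration is good to about 2 mm. A picture is of the moment at which its call begins. There is no depth.
- order.hand_in(): hands the job in, once; it reports no verdict.
Trained networks look in the newest picture that a camera, given by its name, has taken for a name from the list of things; names that differ only in an ending like _2 or _b are one class to them, and where a whole thing is asked for, a point or a joint stands for the part that bears it (a point fixed in the world has none). Each returns a list of dicts, best first, with "confidence" (0 to 1); they miss things now and then, are a little off and sometimes report something else, mostly with a low value. They report only what shows in the picture. A call takes as long as a camera call.
- spotter.recognise(camera, thing): "at" ([x, y, z] in m, in the coordinates of the camera as it stood for that picture, good to about 4 mm: the middle of the surface that is visible of it).
- spotter.tip_of(camera, thing): "at" ([x, y, z] in m, in the coordinates of the camera as it stood for that picture, good to about 4 mm: a listed point, or the origin of a listed thing).
The state is a dict: "time_s": time; "q": joint angles; "dq": joint speeds; "joint_efforts": joint torques, N m; "eef_pos": TCP position; "eef_rot": TCP orientation; "wrist_force": force on the tool from outside, world axes, zero at the start; "torque": the same for the moment, N m; "opening": opening from 0.0 (shut) to 1.0 (fully open).
Only numpy, scipy, OpenCV 4.12 (cv2) and the standard library are available. Lean on these libraries where they do the work, as an engineer would, in place of code of your own. Each camera call takes 0.05 s, during which the arm holds its last target. There are 200 camera calls.

## Working session

There is one attempt and no reset: what is moved stays moved. The work goes in short steps, Python scripts to look and compute and a shell command to move; the robot and the scene stay as the last step left them, time stands still between calls to the robot, and variables do not carry over. Pictures are saved under pics/ and viewed, about 8 in all and at most 12, crops included, and the job is handed in when it is done.

```bash
mkdir -p pics; cat > h.py <<'E'
import numpy as np,cv2
from scipy.spatial.transform import Rotation as R
from bench import monitor, imaging, order, spotter, ctrl
def cam(n,f=None):
    c=imaging.camera(n)
    if f: cv2.imwrite('pics/'+f,c['img'][:,:,::-1])
    q=np.array(c['orientation']);c['R']=R.from_quat(q[[1,2,3,0]]).as_matrix();c['o']=np.array(c['origin'])
    fl=c['img'].shape[0]/2/np.tan(np.radians(c['vfov'])/2)
    c['K']=np.array([[fl,0,c['cx']],[0,fl,c['cy']],[0,0,1]]);c['d']=np.array(c['distortion'],float)
    return c
def w(c,p): return c['R']@np.array(p)+c['o']
def px(c,P):
    p=c['R'].T@(np.array(P)-c['o']); return cv2.projectPoints(p.reshape(1,1,3),np.zeros(3),np.zeros(3),c['K'],c['d'])[0].ravel()
def ray(c,u,v,z):
    a=cv2.undistortPoints(np.array([[[u,v]]],float),c['K'],c['d']).ravel()
    d=c['R']@np.array([a[0],a[1],1]); return c['o']+d*(z-c['o'][2])/d[2]
E
python3 - <<'E'
from h import *
for n in ['top','scene']:
    c=cam(n,n+'0.png'); print(n,c['o'].round(3))
    for t in ['stirrer_beaker','stirrer_dish','stirrer_empty','stir_beaker_top','stir_dish_top','heat_beaker_top','heat_dish_top','beaker','dish','cup','spatula','vial_left']:
        for r in spotter.tip_of(n,t)[:3]: 
            P=w(c,r['at']);print(t,P.round(3),px(c,P).round(),round(r['confidence'],2))
s=monitor.get_obs();print(s)
E
```

```text
top [ 0.342 -0.023  1.32 ]
stirrer_beaker [0.599 0.002 0.005] [290. 207.] 0.97
stirrer_dish [0.569 0.286 0.   ] [179. 220.] 0.9
stirrer_empty [ 0.544 -0.285 -0.002] [403. 228.] 0.91
stirrer_empty [ 0.515 -0.029  0.058] [302. 237.] 0.7
stirrer_empty [0.518 0.036 0.057] [275. 236.] 0.18
stir_dish_top [0.493 0.329 0.053] [156. 247.] 0.63
heat_beaker_top [ 0.518 -0.03   0.057] [303. 236.] 0.5
heat_dish_top [0.478 0.269 0.059] [179. 253.] 0.38
beaker [0.635 0.004 0.062] [288. 188.] 0.65
beaker [0.48  0.269 0.055] [179. 252.] 0.49
dish [0.481 0.269 0.057] [179. 252.] 0.35
cup [ 0.354  0.166 -0.   ] [224. 305.] 0.57
spatula [ 0.332 -0.222  0.002] [381. 313.] 0.89
vial_left [ 0.634  0.144 -0.001] [234. 194.] 0.55
scene [ 1.182 -0.565  0.91 ]
stirrer_beaker [ 0.601 -0.    -0.   ] [301. 239.] 0.97
stirrer_dish [0.571 0.286 0.003] [378. 176.] 0.71
stirrer_empty [ 0.547 -0.287 -0.002] [179. 291.] 0.95
stir_beaker_top [0.52  0.033 0.055] [289. 195.] 0.63
stir_dish_top [ 0.642  0.146 -0.   ] [360. 219.] 0.5
stir_dish_top [0.498 0.336 0.058] [373. 138.] 0.43
heat_beaker_top [ 0.518 -0.031  0.052] [
[... 424 characters left out ...]
219.] 0.72
{'time_s': 1.3, 'q': array([ 9.46710897e-01,  1.80803125e-01,  1.60696504e+00,  1.64028836e-05,
        1.35375041e+00, -2.06310939e-01]), 'dq': array([ 9.62783702e-05, -4.42022097e-04, -3.74659765e-04, -8.94538618e-04,
        3.58163945e-04,  2.58160482e-04]), 'joint_efforts': array([ 1.04182767e-03, -4.44844508e+01, -3.51682734e+01, -1.27423714e-04,
        8.02352770e-04,  3.92275626e-05]), 'eef_pos': array([0.23330765, 0.52559498, 0.20240362]), 'eef_rot': array([7.61152984e-06, 2.07373190e-01, 9.78261907e-01, 3.71219054e-05]), 'wrist_force': array([ 0.14342633,  0.53272857, -0.01440737]), 'torque': array([ 0.01654287, -0.01876706, -0.02268636]), 'opening': 0.9996740906769268}
```

```bash
cd pics; python3 -c "
import cv2
a=cv2.imread('top0.png')[130:340,120:460];cv2.imwrite('top0c.png',cv2.resize(a,None,fx=2.3,fy=2.3,interpolation=cv2.INTER_CUBIC))"
```

```text
(no output)
```

View pics/top0c.png

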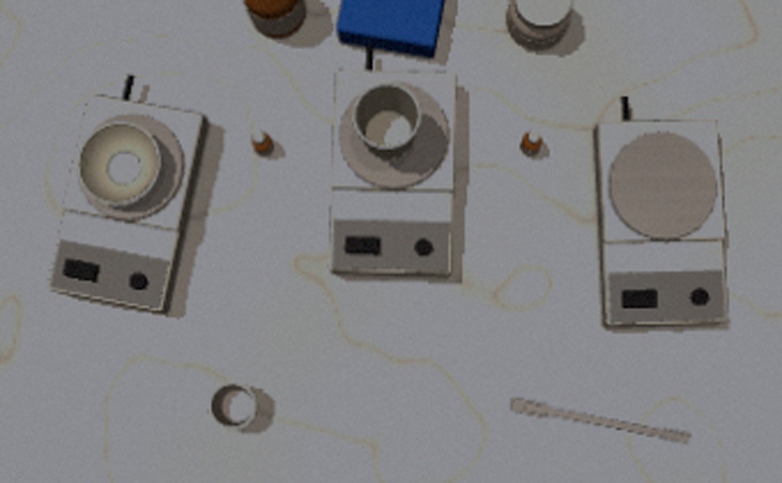

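View pics/scene0.png

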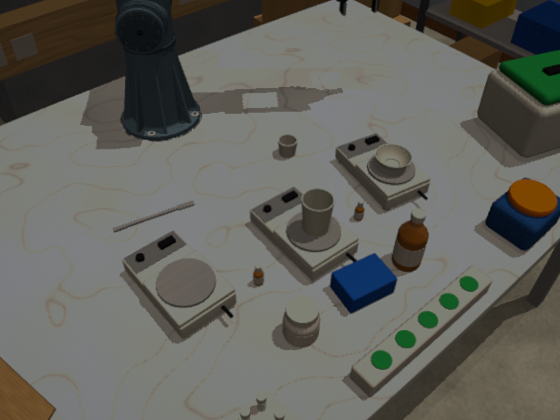

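The top view shows the beaker on the middle stirrer with its bar key at about (277,236). The dish is on the left stirrer with its key at about (155,247), yawed about -13°, and the right stirrer is empty. The round heat buttons are to the right (-y) of the bar keys. Next I'll refine the key positions by dark-blob centroids.

```bash
cat > keys.py <<'E'
from h import *
def blob(c,P,r=12,thr=55):
    u,v=px(c,P).round().astype(int); g=c['img'].max(2)[v-r:v+r+1,u-r:u+r+1]
    n,l,st,ce=cv2.connectedComponentsWithStats((g<thr).astype(np.uint8))
    i=1+np.argmax(st[1:,4]); return ce[i]+[u-r,v-r],st[i]
E
python3 - <<'E'
from keys import *
c=cam('top')
g=c['img'].max(2);print(g[230:243,268:288])
for n,P in dict(sb=[.52,.033,.055],hb=[.518,-.03,.055],sd=[.495,.331,.055],hd=[.48,.27,.055]).items():
    b,s=blob(c,P,9);print(n,b.round(1),s,ray(c,*b,.055).round(4))
E
python3 -m pendant '[[[55,-60,0,10,0],[55,-60,0,10,0],[45,-60,0,4,0],[45,-60,0,0,0],[30,-60,0,0,0],[25,-60,0,0,0],[20,-60,0,0,0],[0,0,0,0,0]]]'
```

```text
[[ 95  98  98  95 100  96  96  99  99  99  95  99 100  98  97 100  96  97
   96  98]
 [ 98  99  98  95  94  98  99  98  98  93  99  97  98  98  96  99  96  97
   98  97]
 [ 98  97  83  73  72  77  81  79  80  79  79  78  77  79  77  83  86  95
  100  96]
 [ 99  96  58  32  23  26  40  40  40  41  40  40  41  42  42  55  55  78
   96 101]
 [ 94  97  47  26  24  23  24  22  31  22  19  23  20  23  27  27  16  56
   94  96]
 [ 95  97  46  26  25  24  15  18  27  27  28  23  27  23  24  24  17  60
   96  96]
 [100  90  41  25  26  25  24  24  29  21  25  25  23  26  20  26  17  52
   94  97]
 [ 99  75  39  22  28  26  23  19  24  24  17  22  29  29  25  22  23  64
   96  97]
 [100  74  41  27  30  30  25  27  27  24  29  27  30  23  29  25  27  58
   96  97]
 [ 98  88  42  23  14  22  23  21  25  21  18  19  18  23  26  23   8  56
   94  98]
 [100  97  78  76  60  54  54  53  55  52  54  50  55  54  39  32  45  59
   93 100]
 [ 97  97  99 100  91  87  88  88  88  89  89  87  90  89  81  76  85  82
   97  97]
 [ 98  97  98 101  99  98  97  99  98  97 103  97  98  98 100 100  99  99
  102  99]]
sb [277.2 236.4] [  2   7  16   8 113] [0.5171 0.0316 0.055 ]
hb [303.7 237.2] [ 6  7  8  7 44] [ 0.5147 -0.0321  0.055 ]
sd [155.  247.2] [  2   6  15  10 115] [0.4925 0.3304 0.055 ]
hd [180. 252.] [ 6  6  8  7 47] [0.4804 0.2677 0.055 ]
time_s: 2.35
eef_pos: [0.4622, 0.1614, 0.2026]
eef_rot: [0.0, 0.011, 1.0, -0.0]
wrist_force: [-0.7, 1.1, 0.1]
opening: -0.005
```

```bash
python3 -m pendant '[[[20,-45,0,0,0],[20,-45,0,0,0],[15,-40,0,0,0],[0,0,-30,0,0],[0,0,-40,0,0],[0,0,-40,0,0],[0,0,0,0,0]]]'
python3 - <<'E'
from keys import *
c=cam('wrist','w1.png');print(c['o'].round(3))
print(px(c,[.517,.032,.055]),px(c,[.515,-.032,.055]))
for r in spotter.tip_of('wrist','stir_beaker_top'): P=w(c,r['at']);print(P.round(4),px(c,P).round(),r['confidence'])
E
```

```text
time_s: 3.22
eef_pos: [0.5127, 0.0369, 0.0895]
eef_rot: [-0.004, 0.008, 1.0, 0.001]
wrist_force: [-0.2, 0.4, 1.1]
opening: 0.001
[0.437 0.038 0.261]
[268.44702695 230.59086611] [175.86128986 229.19075517]
[0.5215 0.0317 0.0543] [268. 236.] 0.82
```

View pics/w1.png

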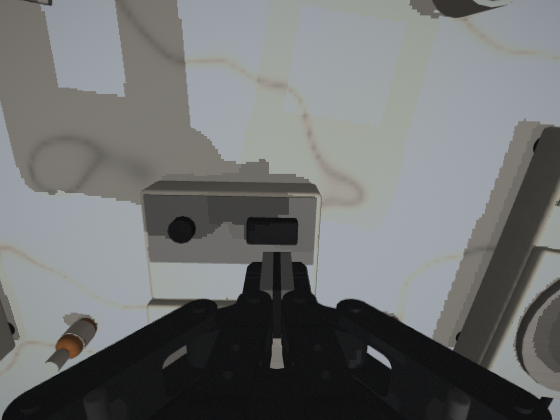

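The wrist view shows the bar key at (272,231), just ahead of the fingertips at about x=277, with the heat button at (181,230). That agrees with the top-camera estimate to about 3 mm. Target is about (0.519, 0.034).

```bash
python3 -m pendant '[[[6,-3,0,0,0],[0,0,-15,0,0],[0,0,-12,0,0],[0,0,-3,0,0],[0,0,0,0,0]]]'; python3 -m pendant '[[[0,0,-1.5,0,0],[0,0,-1.5,0,0],[0,0,-1,0,0],[0,0,0,0,0]]]'
```

```text
time_s: 3.95
eef_pos: [0.5212, 0.0323, 0.0619]
eef_rot: [-0.001, 0.008, 1.0, 0.0]
wrist_force: [-0.2, 0.6, 0.5]
opening: -0.005
time_s: 4.45
eef_pos: [0.5216, 0.0323, 0.0584]
eef_rot: [-0.0, 0.008, 1.0, -0.0]
wrist_force: [-0.2, 0.3, 0.5]
opening: 0.004
```

```bash
for i in 1 2; do :; done; python3 -m pendant '[[[0,0,-1.5,0,0],[0,0,-1.5,0,0],[0,0,-1,0,0],[0,0,0,0,0]]]'; python3 -m pendant '[[[0,0,-1,0,0],[0,0,-1,0,0],[0,0,0,0,0]]]'
```

```text
time_s: 4.95
eef_pos: [0.5216, 0.0322, 0.0543]
eef_rot: [-0.0, 0.008, 1.0, 0.0]
wrist_force: [0.7, -1.1, -0.5]
opening: 0.001
time_s: 5.32
eef_pos: [0.5216, 0.0323, 0.0523]
eef_rot: [-0.0, 0.008, 1.0, 0.0]
wrist_force: [0.1, -0.1, -0.1]
opening: 0.001
```

```bash
python3 -m pendant '[[[0,0,-1,0,0]]]'; python3 -m pendant '[[[0,0,-1,0,0]]]'; python3 -m pendant '[[[0,0,0,0,0]]]'
```

```text
time_s: 5.45
eef_pos: [0.5217, 0.0322, 0.0515]
eef_rot: [0.0, 0.008, 1.0, -0.0]
wrist_force: [0.2, 0.5, 0.2]
opening: -0.002
time_s: 5.58
eef_pos: [0.5217, 0.0322, 0.0504]
eef_rot: [0.0, 0.008, 1.0, -0.0]
wrist_force: [-0.6, -0.3, -0.4]
opening: 0.006
time_s: 5.7
eef_pos: [0.5216, 0.0322, 0.0503]
eef_rot: [-0.0, 0.008, 1.0, 0.0]
wrist_force: [1.0, -0.1, -0.5]
opening: -0.003
```

```bash
python3 - <<'E'
from keys import *
c=cam('wrist','w2.png')
cv2.imwrite('pics/w2c.png',cv2.resize(c['img'][160:340,130:370,::-1],None,fx=3,fy=3,interpolation=cv2.INTER_CUBIC))
E
```

```text
(no output)
```

View pics/w2c.png

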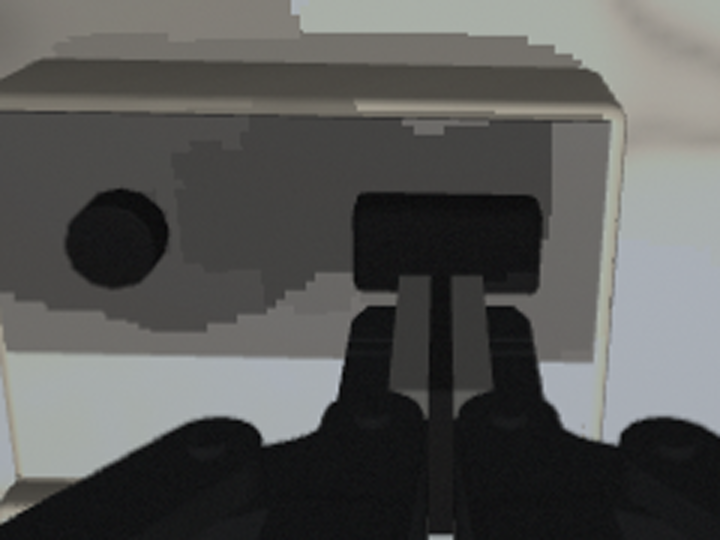

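```bash
python3 - <<'E'
from keys import *
c=cam('wrist');s=monitor.get_obs();print(s['eef_pos'],s['wrist_force'],c['o'],c['R'].round(2).tolist())
def cr(P): u=px(c,P);return ((u-[130,160])*3).round()
e=s['eef_pos']
print('tcp',cr(e),'front edge',cr(e+[-.011,0,0]),'back',cr(e+[.011,0,0]))
for u,v in [(355,205),(540,205),(355,290),(540,290),(448,248)]: print((u,v),[ray(c,130+u/3,160+v/3,z).round(4).tolist() for z in(.055,.049)])
print('heat',[ray(c,130+112/3,160+245/3,z).round(4).tolist() for z in(.055,)])
print('tipedge as z', [ray(c,130+440/3,160+277/3,z).round(4).tolist() for z in(.049,.055,.06,.065)])
E
```

```text
[0.52163904 0.03223302 0.05039052] [-0.20504671 -0.16188163  0.18424445] [0.44520545 0.0340421  0.22153307] [[0.02, 0.95, 0.3], [1.0, -0.02, -0.0], [0.0, 0.3, -0.95]]
tcp [436. 255.] front edge [435. 202.] back [437. 306.]
(355, 205) [[0.5093, 0.0174, 0.055], [0.5116, 0.0168, 0.049]]
(540, 205) [[0.5099, 0.0518, 0.055], [0.5122, 0.0525, 0.049]]
(355, 290) [[0.5267, 0.0166, 0.055], [0.5297, 0.016, 0.049]]
(540, 290) [[0.5273, 0.0521, 0.055], [0.5303, 0.0528, 0.049]]
(448, 248) [[0.5183, 0.0346, 0.055], [0.5209, 0.0346, 0.049]]
heat [[0.5167, -0.029, 0.055]]
tipedge as z [[0.5271, 0.0329, 0.049], [0.5242, 0.033, 0.055], [0.5219, 0.033, 0.06], [0.5195, 0.033, 0.065]]
```

```bash
python3 - <<'E'
from keys import *
g=lambda a:(255*(a/255.)**.45).astype(np.uint8)
a=cv2.imread('pics/w1.png')[200:320,220:340];b=cv2.imread('pics/w2.png')[200:320,220:340]
cv2.imwrite('pics/cmp.png',cv2.resize(g(np.hstack([a,b])),None,fx=3.3,fy=3.3,interpolation=cv2.INTER_CUBIC))
E
```

```text
(no output)
```

View pics/cmp.png

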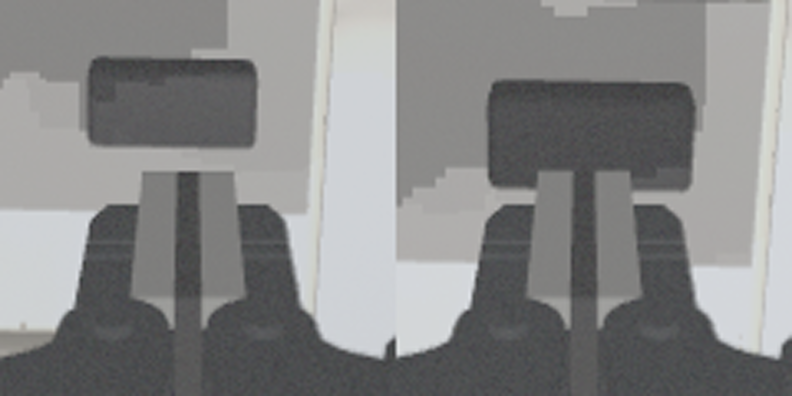

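The wrist view puts the visible fingertips (row 252) away from where the stated TCP projects (row 245). There's no contact force at z=0.050 either, so I'll check from the scene camera.

```bash
python3 - <<'E'
from keys import *
c=cam('scene');e=monitor.get_obs()['eef_pos'];u=px(c,e);print(u,e,monitor.get_obs()['wrist_force'])
x,y=u.round().astype(int)
im=c['img'][y-60:y+40,x-65:x+65,::-1];im=(255*(im/255.)**.55).astype(np.uint8)
im=cv2.resize(im,None,fx=6,fy=6,interpolation=cv2.INTER_CUBIC)
def m(P,col):
    p=((px(c,P)-[x-65,y-60]+.5)*6).astype(int);cv2.drawMarker(im,tuple(int(i) for i in p),col,cv2.MARKER_CROSS,14,1)
m(e,(0,0,255))
for dx in(-.009,.009):
    for dy in(-.018,.018): m([.5185+dx,.0335+dy,.055],(0,255,0))
cv2.imwrite('pics/s2.png',im)
E
```

```text
[289.57025123 197.09031719] [0.52167423 0.03225428 0.05042218] [-0.4098096   0.33980518 -0.39432236]
```

View pics/s2.png

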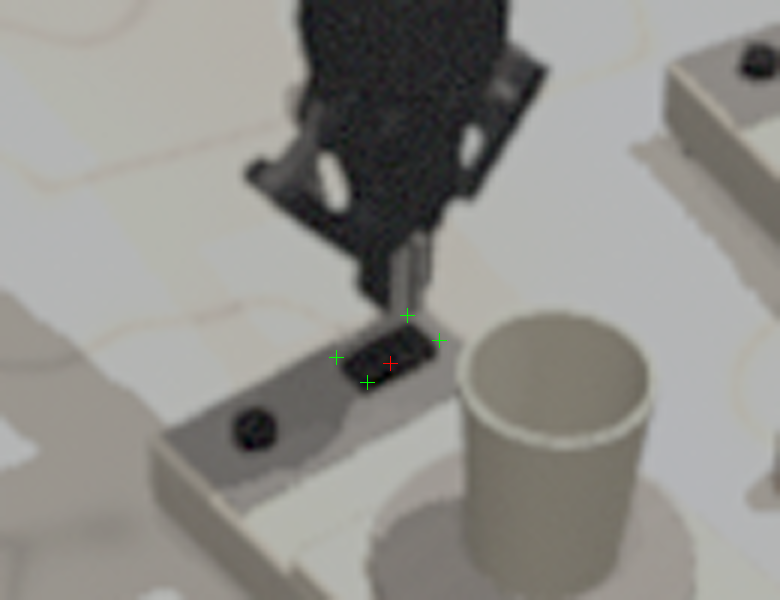

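```bash
python3 - <<'E'
from keys import *
wc=cam('wrist');c=cam('scene')
for z in(.05,.06,.07,.075,.08,.085,.09):
    f=ray(wc,277,252,z)
    print(z,'X',(f[0]+.011).round(4),f[1].round(4),[((px(c,[f[0]+a,f[1]+b,z])-[290-65,197-60]+.5)*6).round().tolist() for a in(0,.022) for b in(-.011,.011)])
E
```

```text
0.05 X 0.5375 0.0331 [[378.0, 383.0], [422.0, 357.0], [417.0, 415.0], [461.0, 389.0]]
0.06 X 0.5328 0.0332 [[371.0, 357.0], [415.0, 332.0], [409.0, 389.0], [454.0, 363.0]]
0.07 X 0.528 0.0332 [[363.0, 331.0], [408.0, 306.0], [402.0, 363.0], [446.0, 337.0]]
0.075 X 0.5257 0.0333 [[359.0, 318.0], [404.0, 292.0], [398.0, 349.0], [443.0, 323.0]]
0.08 X 0.5233 0.0333 [[356.0, 305.0], [400.0, 279.0], [394.0, 336.0], [439.0, 310.0]]
0.085 X 0.5209 0.0333 [[352.0, 291.0], [397.0, 266.0], [390.0, 323.0], [435.0, 297.0]]
0.09 X 0.5186 0.0334 [[348.0, 278.0], [393.0, 253.0], [387.0, 310.0], [432.0, 284.0]]
```

Combining both cameras, the real fingertips are about 35 mm above the reported TCP (tip z≈0.086, centred at x≈0.521, y≈0.033). Lateral alignment is fine. I'll descend carefully, guided by force.

```bash
python3 -m pendant '[[[-2,1,-6,0,0],[0,0,-6,0,0],[0,0,-5,0,0],[0,0,-3,0,0],[0,0,0,0,0]]]'; for k in 1; do python3 -m pendant '[[[0,0,-1.5,0,0],[0,0,-1.5,0,0]]]'; done;  python3 -m pendant '[[[0,0,-1,0,0],[0,0,-1,0,0]]]'
```

```text
time_s: 6.58
eef_pos: [0.5195, 0.0332, 0.0301]
eef_rot: [-0.0, 0.008, 1.0, 0.0]
wrist_force: [-0.1, -0.1, 0.8]
opening: -0.0
time_s: 6.82
eef_pos: [0.5199, 0.0332, 0.0275]
eef_rot: [0.0, 0.008, 1.0, -0.0]
wrist_force: [-0.5, 0.8, 1.0]
opening: -0.006
time_s: 7.08
eef_pos: [0.5197, 0.0332, 0.0255]
eef_rot: [-0.0, 0.008, 1.0, -0.0]
wrist_force: [-0.9, -0.2, 2.3]
opening: 0.001
```

Force is beginning to appear (2.3 N). I'll go on in 1 mm steps.

```bash
python3 -m pendant '[[[0,0,-1,0,0]]]';python3 -m pendant '[[[0,0,-1,0,0]]]';python3 -m pendant '[[[0,0,-1,0,0]]]'
```

```text
time_s: 7.2
eef_pos: [0.5197, 0.0332, 0.0245]
eef_rot: [0.0, 0.008, 1.0, -0.0]
wrist_force: [-0.8, 0.7, 2.5]
opening: 0.002
time_s: 7.32
eef_pos: [0.5197, 0.0332, 0.0235]
eef_rot: [0.0, 0.008, 1.0, -0.0]
wrist_force: [-1.8, -0.4, 2.8]
opening: 0.002
time_s: 7.45
eef_pos: [0.5197, 0.0332, 0.0224]
eef_rot: [0.0, 0.008, 1.0, -0.0]
wrist_force: [-1.9, -0.0, 2.9]
opening: -0.001
```

```bash
python3 -m pendant '[[[0,0,-0.7,0,0]]]';python3 -m pendant '[[[0,0,-0.7,0,0]]]'
```

```text
time_s: 7.58
eef_pos: [0.5197, 0.0332, 0.0217]
eef_rot: [0.0, 0.008, 1.0, -0.0]
wrist_force: [-1.4, 0.1, 1.9]
opening: 0.0
time_s: 7.7
eef_pos: [0.5197, 0.0332, 0.021]
eef_rot: [0.0, 0.008, 1.0, -0.0]
wrist_force: [-0.5, 0.6, 2.5]
opening: 0.003
```

```bash
python3 -m pendant '[[[0,0,-0.6,0,0]]]';python3 -m pendant '[[[0,0,-0.5,0,0]]]'
```

```text
time_s: 7.82
eef_pos: [0.5197, 0.0332, 0.0204]
eef_rot: [0.0, 0.008, 1.0, -0.0]
wrist_force: [-0.8, -0.1, 2.2]
opening: 0.003
time_s: 7.95
eef_pos: [0.5198, 0.0332, 0.0201]
eef_rot: [0.0, 0.008, 1.0, -0.0]
wrist_force: [-3.2, 0.4, 7.8]
opening: 0.002
```

Bottomed out at 7.8 N after about 6 mm of travel. I'll raise the arm, go over the dish stirrer's key and look.

```bash
python3 -m pendant '[[[0,0,20,0,0],[0,0,50,0,0],[0,0,10,0,0],[-5,50,0,-3,0],[-5,60,0,-4,0],[-5,60,0,-3,0],[-5,60,0,0,0],[-5,60,0,0,0]]]'; python3 -m pendant '[[[0,0,0,0,0],[0,0,0,0,0]]]'
python3 - <<'E'
from keys import *
c=cam('wrist','w3.png');print(c['o'].round(3))
for t in('stir_dish_top','heat_dish_top'):
  for r in spotter.tip_of('wrist',t)[:3]: P=w(c,r['at']);print(t,P.round(4),px(c,P).round(),r['confidence'])
for n,P in dict(sb=[.519,.034,.049],hb=[.517,-.03,.055],sd=[.494,.332,.055],hd=[.481,.269,.055]).items():
    try: b,s=blob(c,P,35,40);print(n,px(c,P),b.round(1),s,ray(c,*b,P[2]).round(4))
    except Exception as e: print(n,e)
E
```

```text
time_s: 8.95
eef_pos: [0.4938, 0.3249, 0.0989]
eef_rot: [-0.0, 0.095, 0.995, -0.0]
wrist_force: [1.2, -0.9, -0.3]
opening: -0.0
time_s: 9.2
eef_pos: [0.4939, 0.3229, 0.0988]
eef_rot: [-0.001, 0.095, 0.996, -0.001]
wrist_force: [0.0, -0.7, 0.0]
opening: 0.001
[0.419 0.338 0.27 ]
stir_dish_top [0.4883 0.3327 0.0549] [288. 210.] 0.65
heat_dish_top [0.4841 0.2691 0.0552] [199. 221.] 0.56
sb attempt to get argmax of an empty sequence
hb [-133.70573416  319.84960346] [-145.9  342.6] [   0   33   70   38 1363] [ 0.5363 -0.0558  0.055 ]
sd [288.22218028 217.74855995] [291.6 215.5] [  14   20   50   26 1283] [0.4928 0.3346 0.055 ]
hd [198.0805509  216.52084232] [204.  215.7] [ 28  21  27  26 535] [0.4812 0.2734 0.055 ]
```

View pics/w3.png

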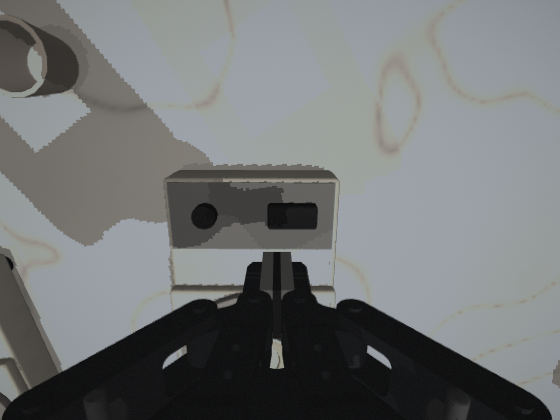

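The wrist view is square to the dish stirrer: bar key at (292,215), heat button at (204,216). The key centre is about (0.493, 0.333), so I'll shift +10 mm in y and descend. I expect contact at reported z≈0.026.

```bash
python3 -m pendant '[[[0,10,0,0,0],[0,0,-30,0,0],[0,0,-25,0,0],[0,0,-9,0,0],[0,0,0,0,0]]]'; python3 -m pendant '[[[0,0,-1.5,0,0],[0,0,-1.5,0,0],[0,0,-1.5,0,0],[0,0,-1.5,0,0]]]'
```

```text
time_s: 9.98
eef_pos: [0.4946, 0.333, 0.0357]
eef_rot: [-0.0, 0.095, 0.995, -0.0]
wrist_force: [0.7, 0.7, -0.2]
opening: -0.001
time_s: 10.48
eef_pos: [0.4948, 0.3333, 0.0301]
eef_rot: [0.0, 0.095, 0.995, 0.0]
wrist_force: [0.4, 0.4, -0.2]
opening: 0.002
```

```bash
python3 -m pendant '[[[-1,0,-1.5,0,0],[0,0,-1.5,0,0],[0,0,-1,0,0]]]'; python3 -m pendant '[[[0,0,-1,0,0],[0,0,-1,0,0]]]';python3 -m pendant '[[[0,0,-1,0,0]]]'
```

```text
time_s: 10.85
eef_pos: [0.4935, 0.3332, 0.0259]
eef_rot: [-0.0, 0.095, 0.995, -0.0]
wrist_force: [-1.1, 0.1, 2.5]
opening: 0.003
time_s: 11.1
eef_pos: [0.4936, 0.3332, 0.024]
eef_rot: [-0.0, 0.095, 0.995, -0.0]
wrist_force: [-3.0, -0.2, 2.6]
opening: 0.002
time_s: 11.22
eef_pos: [0.4936, 0.3332, 0.0229]
eef_rot: [-0.0, 0.095, 0.995, -0.0]
wrist_force: [-1.4, -0.8, 1.9]
opening: 0.001
```

```bash
python3 -m pendant '[[[0,0,-1,0,0],[0,0,-0.7,0,0]]]'; python3 -m pendant '[[[0,0,-0.6,0,0]]]';python3 -m pendant '[[[0,0,-0.5,0,0]]]'
```

```text
time_s: 11.48
eef_pos: [0.4936, 0.3332, 0.0211]
eef_rot: [-0.0, 0.095, 0.995, -0.0]
wrist_force: [-1.9, -0.3, 3.1]
opening: 0.001
time_s: 11.6
eef_pos: [0.4935, 0.3332, 0.0205]
eef_rot: [-0.0, 0.095, 0.995, -0.0]
wrist_force: [-2.6, -0.1, 1.8]
opening: 0.001
time_s: 11.72
eef_pos: [0.4936, 0.3332, 0.0201]
eef_rot: [-0.0, 0.095, 0.995, -0.0]
wrist_force: [-3.0, -0.8, 6.3]
opening: 0.003
```

Bottomed out again (6.3 N). Next I'll withdraw and check.

```bash
python3 -m pendant '[[[0,0,0,0,0],[0,0,30,0,0],[0,0,50,0,0],[0,0,50,0,0],[-30,20,30,0,0],[-50,20,0,0,0],[-50,20,0,0,0],[0,0,0,0,0]]]'
python3 - <<'E'
from keys import *
c=cam('scene','s3.png');a=c['img'][110:310,120:440,::-1];a=(255*(a/255.)**.6).astype(np.uint8)
cv2.imwrite('pics/s3c.png',cv2.resize(a,None,fx=2.5,fy=2.5,interpolation=cv2.INTER_CUBIC))
b=cv2.imread('pics/scene0.png')[:,:,::-1].astype(int)
d=np.abs(b-c['img']).max(2)>60
d=cv2.morphologyEx(d.astype(np.uint8),cv2.MORPH_OPEN,np.ones((2,2)))
n,l,st,ce=cv2.connectedComponentsWithStats(d);print(st[1:][st[1:,4]>5])
c=cam('scene')
for t in['beaker','dish','cup','vial_left','stir_beaker_top','stir_dish_top']:
    for r in spotter.tip_of('scene',t)[:1]: print(t,w(c,r['at']).round(3),round(r['confidence'],2))
E
```

```text
time_s: 12.72
eef_pos: [0.3609, 0.3945, 0.1801]
eef_rot: [-0.0, 0.093, 0.996, 0.0]
wrist_force: [0.9, 0.5, 1.0]
opening: -0.003
[[ 338    0   10   16  100]
 [ 340    0   45   59 1355]]
beaker [0.636 0.006 0.06 ] 0.6
dish [0.604 0.285 0.062] 0.88
cup [ 0.352  0.17  -0.   ] 0.95
vial_left [0.639 0.142 0.001] 0.51
stir_beaker_top [0.521 0.034 0.053] 0.52
stir_dish_top [0.497 0.337 0.05 ] 0.5
```

View pics/s3c.png

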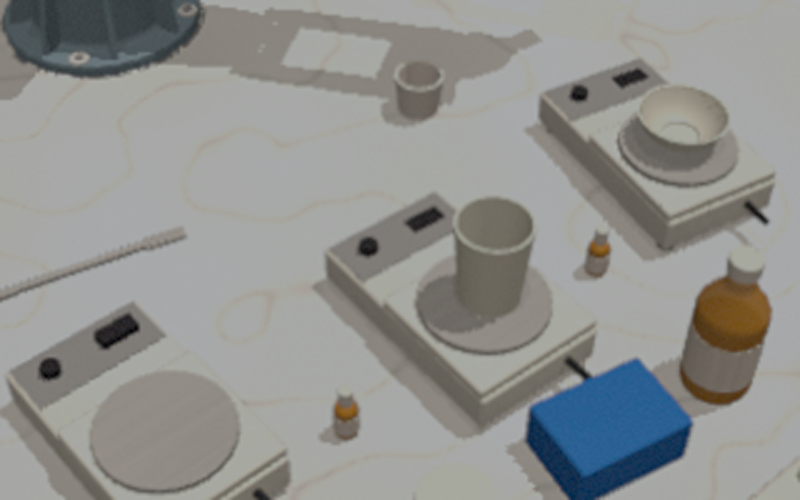

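The picture shows the beaker key (crop 425,218) and the dish key (630,77) visibly thinner than the empty stirrer's key (117,330). The heat buttons still stand proud, nothing has moved, and the arm is clear.

```bash
python3 -c "
from bench import order;print(order.hand_in())"
```

```text
the job is handed in; nothing more can be done
None
```

I pressed the beaker stirrer's stir key fully down, then the dish stirrer's. I then withdrew the arm and handed the job in at about 13 s of the 45 s; hand-in reports no verdict.

- **Presses:** Each key moved about 6 mm at about 2.5 N, then met its stop. The force read 7.8 N at the beaker stirrer and 6.3 N at the dish stirrer, against the 25 N limit.
- **Final picture:** Both pressed keys look visibly lower than the empty stirrer's key, and the heat buttons still stand up. The before/after difference shows only the arm changed. The arm was clear of everything at hand-in.
- **Check that disagreed:** The real fingertips sat about 29 mm higher than the reported TCP. My first descent therefore stopped in the air above the key, touching nothing. I found this by comparing two cameras and then pressed by force instead.
- **Weak check:** The network's key heights afterwards were 53 mm (beaker) and 50 mm (dish), where 49 mm is fully down. It is only good to about 4 mm, so I relied on the force and travel readings.

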